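Pack the joining plates in the tote and clip in its handle

TASK

Pack the carry tote for a job: lay every thin steel plate that is on the plywood assembly board flat in the tote's tray (they are too thin to pick up until slid out over the board's edge), and only then push the loose carrying handle down past the sprung jaws until it sits fully home and locked in both clips, level across the tote. Let go of everything, and leave the mug, the screwdriver and the small black bin where they stand.

Things in the scene. Friction and masses are not known exactly. Their poses are not given: they have to be found in the camera images.
- board: fixed plywood block 250 mm (own x) by 210 mm (own y), 55 mm high, on the bench. Origin: centre of its underside. Plates lie on top side by side, about 60 mm apart along its x, each roughly along its y. It stands left or right of the middle, the tote on the other side; yaw within 0.2 rad
- plate0: one of four alike bare steel plates (3 or 4 present; an absent one reads None throughout), 36 mm (own x) by 150 mm (own y), 2 mm thick, 60-120 g. Origin: centre of its underside; starts flat on the board, where it slides easily. Too thin to grip while flat on a surface; a fingertip pressed down on it drags it along; where it overhangs an edge it can be gripped from above across its 36 mm width
- plate1: one of four alike bare steel plates (3 or 4 present; an absent one reads None throughout), 36 mm (own x) by 150 mm (own y), 2 mm thick, 60-120 g. Origin: centre of its underside; starts flat on the board, where it slides easily. Too thin to grip while flat on a surface; a fingertip pressed down on it drags it along; where it overhangs an edge it can be gripped from above across its 36 mm width
- plate2: one of four alike bare steel plates (3 or 4 present; an absent one reads None throughout), 36 mm (own x) by 150 mm (own y), 2 mm thick, 60-120 g. Origin: centre of its underside; starts flat on the board, where it slides easily. Too thin to grip while flat on a surface; a fingertip pressed down on it drags it along; where it overhangs an edge it can be gripped from above across its 36 mm width
- plate3: one of four alike bare steel plates (3 or 4 present; an absent one reads None throughout), 36 mm (own x) by 150 mm (own y), 2 mm thick, 60-120 g. Origin: centre of its underside; starts flat on the board, where it slides easily. Too thin to grip while flat on a surface; a fingertip pressed down on it drags it along; where it overhangs an edge it can be gripped from above across its 36 mm width
- tote: fixed grey tote: open tray 140 (own x) by 210 mm (own y) outside, walls 5 thick, 28 high, floor 5 thick. Origin: centre of underside; yaw within 0.2 rad. Midway along its long sides stand fork clips at own x = -78 and +78, y = 0, 14 thick, 52 wide, tops at 102 mm. Each has an upright slot 18 mm wide in y, mouth about 30, with a sprung jaw slanting down into it from its +y side
- seat (a point): point midway between the clips on the axis of the fully home handle: 62 mm above the tote's underside, at its own x = y = 0; axes as the tote's. The handle lies along x. A handle merely laid in the mouths rests on the jaws some 20 mm or more higher
- tray_floor (a point): centre of the tray's inner floor, 5 mm above the tote's underside; the floor is 130 mm (x) by 200 mm (y)
- jaw_a (a joint): sprung jaw of the clip at the tote's -x side: 0 is shut (rest, tip over the slot); opens to 0.75 rad down and sideways as the handle is pushed down past it (about 0.45 needed), then springs shut above the seated handle. Both jaws together yield to a push of some 5 to 15 N
- jaw_b (a joint): the same jaw of the clip at the tote's +x side
- handle: loose handle: straight aluminium rod, 16 mm diameter, along own x, a square black cap 24 by 24 by 12 mm on each end, 208 mm long in all (184 between caps), 0.12 kg. Origin: mid-length on the axis, 12 mm above the bench as it lies. Lies on the bench between board and tote, roughly along world x. The caps go outside the clips, with 7 mm play each way along x
- mug: bystander: white ceramic mug, 76 mm across, 85 mm high, with a handle at own +y; origin: centre of its underside
- driver: bystander: screwdriver lying on the bench, 200 mm long along own x; origin about mid-length, on the underside
- small_bin: bystander: black open plastic bin 100 by 140 mm, 60 mm high; origin: centre of its underside

How it is judged (in metres and radians):
On the way, in this order (a step that is already met when the one before it is completed fails the run):
1. every plate present lies flat in the tray of the tote, let go (x of plate0 in the frame of tote between -0.062 and 0.062 m and y of plate0 in the frame of tote between -0.05 and 0.05 m and z of plate0 in the frame of tote between 0 and 0.025 m and angle between the z axis of each of plate0, plate1, plate2, plate3 and the z axis of tote, either way round below 0.25 rad and linear speed of each of plate0, plate1, plate2, plate3 below 0.03 m/s and contact force between each of plate0, plate1, plate2, plate3 and the fingers below 0.1 N and x of plate1 in the frame of tote between -0.062 and 0.062 m and y of plate1 in the frame of tote between -0.05 and 0.05 m and z of plate1 in the frame of tote between 0 and 0.025 m and x of plate2 in the frame of tote between -0.062 and 0.062 m and y of plate2 in the frame of tote between -0.05 and 0.05 m and z of plate2 in the frame of tote between 0 and 0.025 m and x of plate3 in the frame of tote between -0.062 and 0.062 m and y of plate3 in the frame of tote between -0.05 and 0.05 m and z of plate3 in the frame of tote between 0 and 0.025 m), for 0.2 s.
2. with the plates in, the handle is home in both clips and the jaws have shut over it (z of handle in the frame of seat between -0.004 and 0.004 m and y of handle in the frame of seat between -0.004 and 0.004 m and x of handle in the frame of seat between -0.012 and 0.012 m and angle between the x axis of handle and the x axis of tote, either way round below 0.08 rad and value of joint each of jaw_a, jaw_b below 0.15 rad and linear speed of handle below 0.03 m/s), for 0.2 s.
At the end, for the whole second after the job is handed in: every plate present rests flat (within 0.25 rad) inside the tote's tray; the handle's middle is within 4 mm of the seat in height and across the slots and within 12 mm along its length, parallel to the tote's x within 0.08 rad, both jaws shut (under 0.15 rad), all at rest and released (all of step 1 and all of step 2); the robot touches nothing.
It fails at once if the white mug is moved more than 30 mm (distance of mug from where it was at the start of the episode above 0.03 m).
It fails at once if the screwdriver is moved more than 30 mm (distance of driver from where it was at the start of the episode above 0.03 m).
It fails at once if the small black bin is moved more than 30 mm (distance of small_bin from where it was at the start of the episode above 0.03 m).
Of plate0, plate1, plate2, plate3 only 3 to 4 are there at a start; the rules pass over those that are not, and their reading is None.
At some moment in a run one of handle may be knocked a few centimetres aside while the robot is not near it.
It also fails if it takes over 210 s, if anything falls off the work surface, if the arm or the gripper's body presses on something with over 40 N, if the wrist force passes 120 N, or if a joint passes its speed limit or range.

ROBOT

A 6-joint arm with a two-finger parallel gripper is mounted at the origin on the work surface. World frame = base frame: x ahead of the robot, y to its left, z up, the work surface at z = 0. Lengths are in mm, angles in rad, forces in N, time in s.
With the tool pointing down it reaches from about 350 to 975 mm from the base axis. Payload 7.1 kg.
Tool frame: the origin (TCP) lies on the front face of the gripper's body, between the roots of the fingers; the fingertips stand 80 mm ahead of it and the grasp point (between the pads) lies 61 mm ahead of it (env.tips_ahead is the distance from the TCP to the fingertips, in mm); z points along the fingers, y is the line along which they close (so a half turn about z gives the same grasp; the last joint's range is limited). The gripper opens to 88 mm and grips with 3 to 60 N. Pads are 20 mm wide; open, the fingers measure 115 mm over their backs; the gripper's body (75 mm by 178 mm) begins 61 mm behind the grasp point.
Start: joints at [1.257, 0.423, 1.63, -0, 1.089, -0.019], TCP at [181.561, 598.031, 302.675] pointing down, gripper open.
Joint ranges: [-3, 3], [-0.9, 2.11], [0.09, 2.58], [-1.31, 4.45], [0.11, 2.69], [-2.54, 2.54]. Speed limits (rad/s): [2.39, 2.39, 3.01, 3.14, 3.14, 3.14].

INTERFACE

Orientations are given as a unit quaternion [x, y, z, w].
In Python, from station import env gives the robot as it stands. Calls block until the motion is done:
- env.reach(position, orientation): joint-space move of the TCP to a pose.
- env.move_l(position, rot=None, rate=150, f_stop=None): straight line of the TCP; rot=None keeps the orientation; rate is the mean speed in mm/s. With f_stop (N) it stops when the force on the tool has changed by that much, and returns True; else False.
- env.move_joints(angles): joint-space move.
- env.set_gripper(opening): finger opening in mm; the grip force is fixed at half the most; returns when the fingers have stopped.
- env.hold(seconds).
- env.ik(position, orientation): joint angles nearest the present ones, or None.
- env.read_state(): the state.
- env.camera(name): name is "scene" or "top"; returns the picture (400x640x3 uint8, blue, green, red); there is no depth.
- env.camera_params(name): a dict with "fx", "fy", "cx", "cy" (pixels), "dist" ([k1, k2, p1, p2, k3] as OpenCV has them; the pictures are not rectified), "pose" (4x4, takes a point from camera to world coordinates). Camera axes: x right, y up, looking along -z (the intrinsics and any distortion apply to the point x, -y, -z); pixel columns grow to the right and rows downward; lengths in mm; the calibration is good to about 2 mm. A picture is of the moment at which its call begins. camera_params takes no time and is no camera call.
A pose or a line that the arm cannot do raises env.IKError and nothing moves.
- env.sign_off(): hands the job in; it is judged then, once.
The state is a dict: "time_s": time; "qpos": joint angles; "dq": joint speeds; "tau": joint torques, N m; "tool_pos": TCP position; "orientation": TCP orientation; "force": force on the tool from outside, world axes, zero at the start; "wrist_torque": the same for the moment, N m; "width": finger opening in mm; "grip_force": force on a finger pad.
Only numpy, scipy, OpenCV 4.12 (cv2) and the standard library are available. Lean on these libraries where they do the work, as an engineer would, in place of code of your own. Each camera call takes 0.05 s, during which the arm holds its last target. There are 200 camera calls.

## Working session

There is one attempt and no reset: what is moved stays moved. The work goes in short steps, each a Python script; the robot and the scene stay as the last script left them, time stands still between calls to the robot, and variables do not carry over. Pictures are saved under pics/ and viewed, at most 14 in all, crops included, and the job is handed in when it is done.

```bash
ls; mkdir -p pics; python3 - <<'E'
from station import env
import cv2
for n in("scene","top"):
    cv2.imwrite(f"pics/{n}0.png",env.camera(n)); p=env.camera_params(n); print(n,{k:(v if k!='pose' else [[round(float(a),3) for a in r] for r in v]) for k,v in p.items()})
s=env.read_state(); print(s)
E
```

```text
pics
station.py
scene {'fx': 413.84387961441104, 'fy': 413.84387961441104, 'cx': 325.3481951122177, 'cy': 197.17997888494884, 'dist': array([-0.10643637,  0.        ,  0.        ,  0.        ,  0.        ]), 'pose': [[-0.869, -0.374, 0.324, 907.866], [0.495, -0.672, 0.55, 498.194], [0.012, 0.638, 0.77, 818.326], [0.0, 0.0, 0.0, 1.0]]}
top {'fx': 503.6638395501246, 'fy': 503.6638395501246, 'cx': 316.2396135855142, 'cy': 201.90318765028678, 'dist': array([0.0422463, 0.       , 0.       , 0.       , 0.       ]), 'pose': [[-0.009, 0.996, -0.088, 484.927], [-1.0, -0.009, 0.01, -10.038], [0.009, 0.088, 0.996, 1274.929], [0.0, 0.0, 0.0, 1.0]]}
{'time_s': 0.1, 'qpos': array([ 1.25699610e+00,  4.23775721e-01,  1.63059061e+00, -2.02318172e-05,
        1.08857847e+00, -1.90082389e-02]), 'dq': array([-8.78074241e-06, -1.44758910e-03,  1.99395242e-03,  8.10515414e-04,
        8.61823319e-04, -7.19577470e-04]), 'tau': array([-1.08114477e-04, -5.45607698e+01, -2.74324840e+01,  6.45462074e-02,
        1.86884223e-02, -4.83477066e-06]), 'tool_pos': array([181.45526457, 597.6833649 , 301.98131544]), 'orientation': array([ 1.46858183e-01,  9.89157327e-01, -6.68219550e-04, -1.03147705e-04]), 'force': array([-0.26149423,  0.15270423,  0.07503139]), 'wrist_torque': array([0.03402953, 0.03695769, 0.02895989]), 'grip_force': 0.0, 'width': 87.61404672436677}
```

View pics/scene0.png

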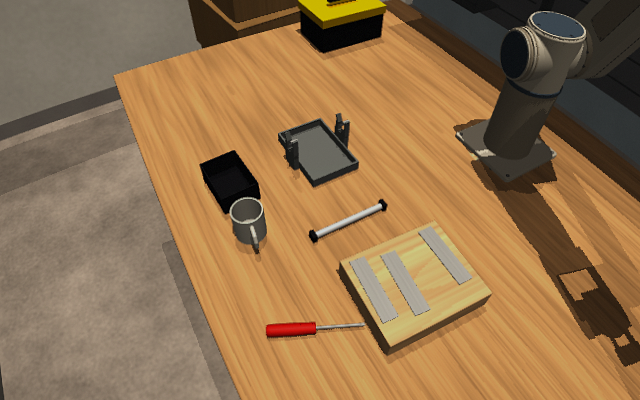

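View pics/top0.png

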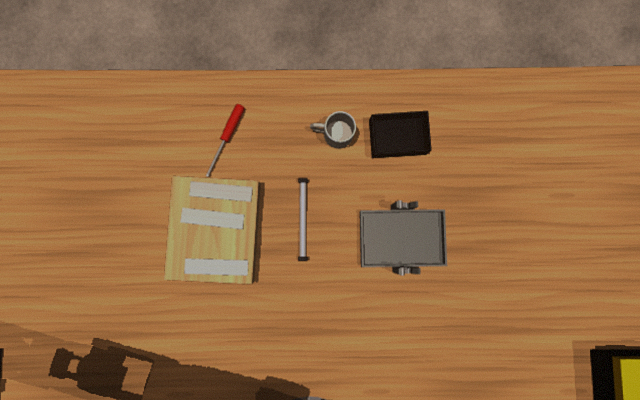

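The top view shows 3 plates (px ~(220,191), (212,218), (216,267)) on the board (165–260, 177–283). The handle is at column ~303 and the tote at (403,238), with clips at (402,205) and (402,270). I'll write the helpers and measure.

```bash
cat > h.py <<'E'
from station import env
import cv2, numpy as np
from scipy.spatial.transform import Rotation as R
def cast(px,z,cam="top"):
    p=env.camera_params(cam); K=np.array([[p["fx"],0,p["cx"]],[0,p["fy"],p["cy"]],[0,0,1]])
    u=cv2.undistortPoints(np.array(px,float).reshape(-1,1,2),K,p["dist"])[:,0]
    P=np.array(p["pose"]); d=np.c_[u[:,0],-u[:,1],-np.ones(len(u))]@P[:3,:3].T; o=P[:3,3]
    return o+d*((z-o[2])/d[:,2])[:,None]
def sat(img): 
    h=cv2.cvtColor(img,cv2.COLOR_BGR2HSV); return h[...,1],h[...,2]
def blobs(mask,roi,amin,z,cam="top"):
    x0,y0,x1,y1=roi; m=np.zeros(mask.shape,np.uint8); m[y0:y1,x0:x1]=mask[y0:y1,x0:x1]*255
    out=[]
    for c in cv2.findContours(m,cv2.RETR_EXTERNAL,cv2.CHAIN_APPROX_NONE)[0]:
        if cv2.contourArea(c)<amin: continue
        w=cast(c[:,0],z,cam); r=cv2.minAreaRect(w[:,:2].astype(np.float32)); b=cv2.boxPoints(r)
        e=b[1]-b[0],b[2]-b[1]; L=max(e,key=np.linalg.norm); a=np.arctan2(L[1],L[0])%np.pi
        out.append((np.array(r[0]),sorted(r[1]),a,c))   # centre, (short,long), angle of long axis
    return out
def quat(yaw): # tool down, closing line (tool y) at world angle yaw
    a=(yaw+np.pi/2)/2; return np.array([np.cos(a-np.pi/2),np.sin(a-np.pi/2),0,0])
def plates(img,roi=(155,165,290,295),z=57):
    s,v=sat(img); return sorted(blobs((s<45)&(v>120),roi,300,z),key=lambda b:-b[0][0])
E
python3 - <<'E'
from h import *
t=cv2.imread("pics/top0.png"); s,v=sat(t)
q=quat(.3);print(R.from_quat(q).as_matrix().round(3))
for b in plates(t): print("plate",b[0],b[1],b[2])
for b in blobs((s<60)&(v>110),(285,170,320,270),50,12): print("rod",b[0],b[1],b[2])
for b in blobs((s<60),(350,190,460,285),100,28): print("tote",b[0],b[1],b[2])
print([ (r,s[230,r],v[230,r]) for r in (170,200,262,270,303,355,362,400,444,450)])
z=lambda x0,y0,x1,y1,k: cv2.resize(t[y0:y1,x0:x1],None,fx=k,fy=k,interpolation=cv2.INTER_NEAREST)
cv2.imwrite("pics/z1.png",np.hstack([z(155,170,265,290,4),cv2.resize(t[192:284,355:451],(440,422),interpolation=0)[:, :360] if 0 else z(345,170,455,290,4)])[:, :800] if 0 else np.hstack([z(155,170,265,290,3.6),z(350,185,455,292,4)[:432,:400]]))
E
```

```text
[[ 0.296 -0.955  0.   ]
 [-0.955 -0.296 -0.   ]
 [ 0.     0.    -1.   ]]
plate [620.67907715 209.14941406] [33.734031677246094, 147.82192993164062] 1.4714321
plate [555.76647949 229.30439758] [34.591209411621094, 149.3515625] 1.450395
plate [439.89633179 219.31207275] [35.53478240966797, 149.74874877929688] 1.5583766
rod [553.39038086  11.87296867] [12.619109153747559, 183.25592041015625] 3.13487
tote [ 505.97958374 -235.63290405] [179.95675659179688, 209.7844696044922] 1.5800595
[(170, np.uint8(107), np.uint8(172)), (200, np.uint8(118), np.uint8(171)), (262, np.uint8(160), np.uint8(169)), (270, np.uint8(152), np.uint8(175)), (303, np.uint8(9), np.uint8(171)), (355, np.uint8(148), np.uint8(171)), (362, np.uint8(37), np.uint8(104)), (400, np.uint8(41), np.uint8(106)), (444, np.uint8(33), np.uint8(100)), (450, np.uint8(150), np.uint8(170))]Traceback (most recent call last):
  File "<stdin>", line 9, in <module>
    return _nx.concatenate(arrs, 1, dtype=dtype, casting=casting)
           ~~~~~~~~~~~~~~~^^^^^^^^^^^^^^^^^^^^^^^^^^^^^^^^^^^^^^^
ValueError: all the input array dimensions except for the concatenation axis must match exactly, but along dimension 0, the array at index 0 has size 432 and the array at index 1 has size 428
```

```bash
python3 - <<'E'
from h import *
t=cv2.imread("pics/top0.png"); s,v=sat(t); sc=cv2.imread("pics/scene0.png")
m=cv2.morphologyEx((s<60).astype(np.uint8),cv2.MORPH_OPEN,np.ones((25,35)))
for b in blobs(m>0,(350,190,460,285),100,28): print("tote",b[0],b[1],b[2],b[3][:,0].min(0),b[3][:,0].max(0))
# board top: sat lower than bench
m=cv2.morphologyEx((cv2.GaussianBlur(s,(5,5),0)<132).astype(np.uint8),cv2.MORPH_OPEN,np.ones((7,7)))
m=cv2.morphologyEx(m,cv2.MORPH_CLOSE,np.ones((9,9)))
for b in blobs(m>0,(150,160,275,300),1000,55): print("board",b[0],b[1],b[2],b[3][:,0].min(0),b[3][:,0].max(0))
z=lambda i,x0,y0,w,h,k: cv2.resize(i[y0:y0+h,x0:x0+w],None,fx=k,fy=k,interpolation=cv2.INTER_NEAREST)
cv2.imwrite("pics/z1.png",np.hstack([z(t,350,190,100,92,4),z(sc,270,105,100,92,4)]))
E
```

```text
tote [ 505.60369873 -235.22424316] [135.50572204589844, 190.83770751953125] 1.5622783 [364 210] [441 265]
board [528.74121094 231.24966431] [208.0106658935547, 248.65518188476562] 3.078047 [165 177] [256 282]
```

View pics/z1.png

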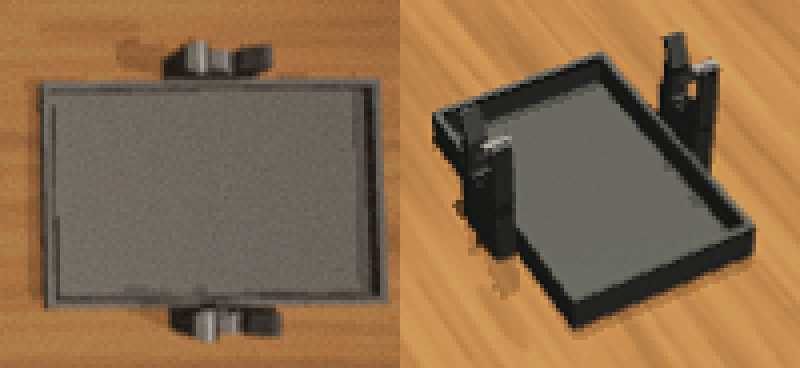

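```bash
python3 - <<'E'
from h import *
t=cv2.imread("pics/top0.png"); s,v=sat(t)
m0=(s<75).astype(np.uint8)
m=cv2.morphologyEx(m0,cv2.MORPH_OPEN,np.ones((1,55)))
for b in blobs(m>0,(350,190,460,285),100,28): print("tote",b[0],b[1],b[2],b[3][:,0].min(0),b[3][:,0].max(0))
# corners read from zoom, pixel-edge coords -> centre coords
c=np.array([(42,83),(380,82),(386,302),(47,307)])/4+[350,190]-.5
w=cast(c,28)[:,:2]; print(w.round(1),w.mean(0)); 
n=np.linalg.norm; print([n(w[i]-w[i-1]).round(1) for i in range(4)])
print("long dir",[np.arctan2(*(a)[::-1]) for a in (w[0]-w[1],w[3]-w[2])])
print("clipA far",cast([(165/4+349.5,205),(272/4+349.5,205)],102)[:,:2],"near",cast([(170/4+349.5,270),(282/4+349.5,270)],102)[:,:2])
print("caps"); 
for b in blobs((v<60),(290,170,320,272),10,24): print(b[0],b[1])
b=cast([(173,177),(262,180),(256,283),(165,279)],55); print(b[:,:2])
E
```

```text
tote [ 505.6159668  -235.75506592] [135.509765625, 210.89561462402344] 1.5628899 [360 210] [446 265]
[[ 573.6 -131.3]
 [ 572.5 -340.9]
 [ 437.1 -340. ]
 [ 435.7 -131.9]] [ 504.71258371 -236.01972464]
[np.float64(137.9), np.float64(209.6), np.float64(135.4), np.float64(208.1)]
long dir [np.float64(1.565208284494399), np.float64(1.5774288588538825)]
clipA far [[ 580.04832527 -196.18723061]
 [ 579.510798   -258.66000308]] near [[ 429.41978614 -195.54548896]
 [ 428.90941433 -260.14448067]]
caps
[455.86322021  12.36769295] [7.349414825439453, 22.213403701782227]
[650.31640625  10.92976284] [11.0496187210083, 23.367137908935547]
[[656.67001048 324.57991698]
 [647.71616228 109.1477069 ]
 [399.58657739 123.32626089]
 [411.78977018 339.35750553]]
```

```bash
cat >> h.py <<'E'
TOTE=np.array([505.,-236.]); TY=0.0
def near(yaw,p):  # half turn with the smaller last joint
    best=[(abs(j[5]),q) for q in (quat(yaw),quat(yaw+np.pi)) if (j:=env.ik(p,q)) is not None]
    return min(best,key=lambda b:b[0])[1]
def at(xy,ztip,yaw,f=None,rate=150,line=True):
    p=[*xy,ztip+80]; q=near(yaw,p)
    return env.move_l(p,q,rate,f) if line else env.reach(p,q)
def slide(c,a,dist,back=10):
    u=np.array([np.cos(a),np.sin(a)]); yaw=a-np.pi/2; p=c+back*u
    env.set_gripper(0); at(p,110,yaw,line=False); at(p,64,yaw)
    print("touch",at(p,50,yaw,f=8,rate=20),env.read_state()["tool_pos"][2]-80)
    z=env.read_state()["tool_pos"][2]-80
    at(p-dist*u,z,yaw,rate=60); print("F",env.read_state()["force"])
    at(p-dist*u,130,yaw)
def clear(): at([480,20],260,0,line=False)
E
python3 - <<'E'
from h import *
t=cv2.imread("pics/top0.png"); P=plates(t)
s=P[2]; slide(s[0],s[2],66)
at([480,-250],240,0,line=False)
im=env.camera("top"); cv2.imwrite("pics/t1.png",im)
for b in plates(im): print(b[0],b[1],b[2])
print(env.read_state()["time_s"])
E
```

```text
touch True 57.35630249913308
F [ 0.36851726 -1.82537457  5.5630199 ]
[620.824646   209.62594604] [34.144012451171875, 148.79795837402344] 1.4671046
[555.93847656 229.24313354] [34.787269592285156, 149.42098999023438] 1.4456316
[438.4312439  152.48104858] [35.82415008544922, 150.2169647216797] 1.5356251
7.575
```

View pics/t1.png

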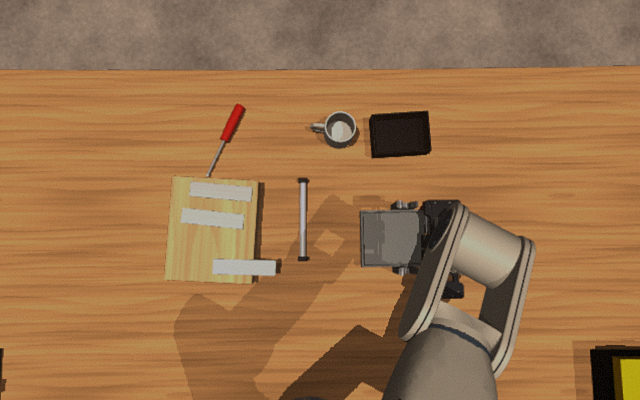

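The lower plate now overhangs the edge, spanning columns 213–277 with the board edge at ~256. I'll slide the other two and then place the first.

```bash
cat >> h.py <<'E'
def pick(c,a,off=53):
    u=np.array([np.cos(a),np.sin(a)]); yaw=a-np.pi/2; p=c-off*u
    env.set_gripper(56); at(p,110,yaw,line=False); at(p,46,yaw,rate=100)
    env.set_gripper(20); s=env.read_state(); print("width",s["width"],s["grip_force"])
    at(p,150,yaw,rate=100)
def place(ztip,yc=-18,off=53,dx=0):
    p=TOTE+[dx,yc-off]
    at(p,150,TY,line=False); s=env.read_state(); print("carry width",s["width"])
    at(p,40,TY,rate=120); print("stop",at(p,ztip,TY,f=8,rate=50))
    env.set_gripper(52); at(p,150,TY,rate=150)
E
python3 - <<'E'
from h import *
t=cv2.imread("pics/t1.png"); P=plates(t)
slide(P[1][0],P[1][2],83); slide(P[0][0],P[0][2],67)
at([480,-250],240,0,line=False)
im=env.camera("top"); cv2.imwrite("pics/t2.png",im); P=plates(im)
for b in P: print(b[0],b[1],b[2])
pick(P[2][0],P[2][2]); place(8)
at([480,20],200,0,line=False); at([480,280],260,0,line=False)
cv2.imwrite("pics/t3.png",env.camera("top")); cv2.imwrite("pics/s3.png",env.camera("scene")); 
print(env.read_state()["time_s"])
E
```

```text
touch True 57.35014250573951
F [ 0.28361562 -2.05672877  5.076816  ]
touch True 57.38684615870173
F [ 0.4585035  -2.92555043  5.90277841]
[613.76702881 142.26538086] [35.58544921875, 148.81790161132812] 1.4567183
[545.00701904 146.04872131] [36.73486328125, 149.3338165283203] 1.4556552
[438.38656616 152.53149414] [35.77176284790039, 150.32705688476562] 1.535037
width 34.91641078874238 30.000403225421906
carry width 34.81675870342243
stop False
30.15
```

View pics/t3.png

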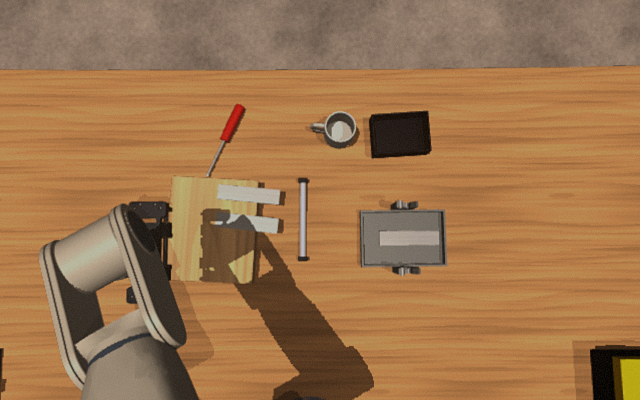

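The first plate lies flat in the tray (380–439, ~238). Next I'll stack the other two on it.

```bash
python3 - <<'E'
from h import *
P=plates(cv2.imread("pics/t2.png"))
pick(P[1][0],P[1][2]); place(11)
pick(P[0][0],P[0][2]); place(13)
at([480,20],200,0,line=False); at([480,280],260,0,line=False)
t=env.camera("top"); sc=env.camera("scene"); cv2.imwrite("pics/t4.png",t); cv2.imwrite("pics/s4.png",sc); print(env.read_state()["time_s"])
for b in plates(t,(362,212,444,264),11): print(b[0]-TOTE,b[1],b[2])
s,v=sat(t)
for b in blobs((s<60)&(v>110),(265,150,345,290),50,12): print("rod",b[0],b[1],b[2])
z=lambda i,x0,y0,w,h,k: cv2.resize(i[y0:y0+h,x0:x0+w],None,fx=k,fy=k,interpolation=cv2.INTER_NEAREST)
cv2.imwrite("pics/z4.png",np.hstack([z(t,270,160,180,130,2.2),z(sc,270,105,180,130,2.2)]))
E
```

```text
width 34.992691400435376 30.000255703926086
carry width 34.52148718919419
stop False
width 34.902333237629 29.997058510780334
carry width 34.41523831067145
stop False
50.2917
[0.32333374 1.56402588] [123.19782257080078, 191.43589782714844] 1.5872324
rod [527.51013184  59.60283661] [12.578362464904785, 179.97247314453125] 3.1382194
```

View pics/z4.png

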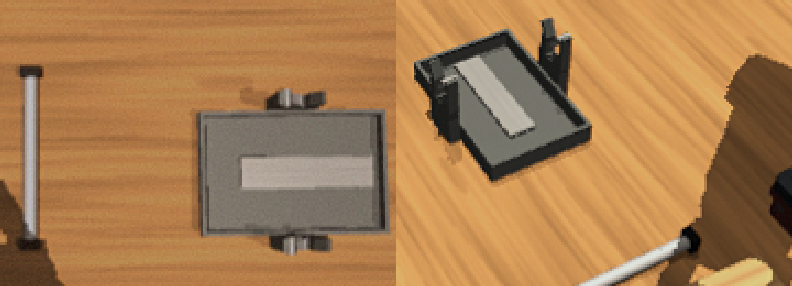

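All three plates are stacked flat in the tray. The handle has been knocked to about (527, 60), so I'll re-measure it with the arm clear, then grasp it and hold it above the clips.

```bash
python3 - <<'E'
from h import *
at([480,20],200,0,line=False); at([480,-330],240,0,line=False)
t=env.camera("top"); s,v=sat(t)
b=blobs((s<60)&(v>110),(265,150,345,290),50,14)[0]; print("rod",b[0],b[1],b[2])
for k in blobs((v<60),(265,150,345,290),10,24): print("cap",k[0],k[1])
c=b[0]; yaw=b[2]+np.pi/2
env.set_gripper(60); at([480,-100],200,yaw,line=False); at(c,110,yaw,line=False); print(at(c,3,yaw,f=10,rate=80))
env.set_gripper(5); st=env.read_state(); print("w",st["width"],st["grip_force"],st["tool_pos"])
at(c,180,yaw,rate=120)
at(TOTE,180,np.pi/2,line=False); at(TOTE,110,np.pi/2,rate=80); env.hold(.3)
st=env.read_state(); print(st["force"],st["time_s"],st["tool_pos"],st["qpos"])
t=env.camera("top"); sc=env.camera("scene")
z=lambda i,x0,y0,w,h,k: cv2.resize(i[y0:y0+h,x0:x0+w],None,fx=k,fy=k,interpolation=cv2.INTER_NEAREST)
cv2.imwrite("pics/z5.png",np.hstack([z(t,350,185,100,105,4),z(sc,250,80,100,105,4)]))
E
```

```text
rod [524.9831543   59.50053024] [12.55843734741211, 184.60653686523438] 3.1382232
cap [427.02832031  59.28257751] [7.309897422790527, 22.137693405151367]
cap [619.99377441  58.62555313] [7.529505729675293, 22.473527908325195]
False
w 15.42801634524016 29.99958336353302 [524.98221747  59.50506556  82.99288519]
[ 0.25545017 -0.2225199  -0.49803805] 64.6083 [ 505.14203073 -236.08118617  190.38298542] [-4.58545164e-01  4.81545931e-01  1.85330210e+00  2.84419251e-05
  8.06040147e-01  1.11229612e+00]
```

View pics/z5.png

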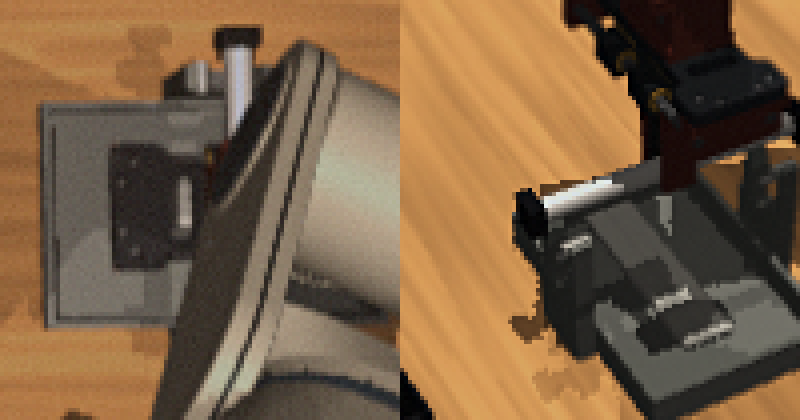

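The handle is level above the mouths with its caps outside the clips. I'll push down in steps, nulling the sideways force as I go.

```bash
python3 - <<'E'
from h import *
y=TOTE[1]; q=near(np.pi/2,[*TOTE,190]); zt=110; end=52
while zt>end:
    zt=max(zt-4,end)
    hit=env.move_l([TOTE[0],y,zt+80],q,40,60); env.hold(.1)
    s=env.read_state(); F=s["force"]; print(zt,round(s["tool_pos"][2]-80,1),round(y,2),F.round(1),s["wrist_torque"].round(2),round(s["width"],1),hit)
    if hit: break
    if abs(F[1])>4: y+=np.clip(F[1]*.06,-1,1)
t=env.camera("top"); sc=env.camera("scene"); print(s["time_s"])
z=lambda i,x0,y0,w,h,k: cv2.resize(i[y0:y0+h,x0:x0+w],None,fx=k,fy=k,interpolation=cv2.INTER_NEAREST)
cv2.imwrite("pics/z6.png",np.hstack([z(t,350,185,100,105,4),z(sc,270,95,100,105,4)]))
E
```

```text
106 105.8 -236.0 [-0.1 -0.5 -0.8] [-0.01  0.14 -0.05] 15.2 False
102 101.9 -236.0 [ 0.7 -0.7 -1.4] [ 0.01  0.14 -0.03] 15.3 False
98 97.9 -236.0 [-0.5  0.5 -0.3] [0.01 0.13 0.04] 15.0 False
94 93.9 -236.0 [-0.1  0.7 -1.7] [-0.05  0.15  0.01] 15.4 False
90 89.9 -236.0 [-0.1 -0.  -0.5] [-0.03  0.14  0.  ] 15.5 False
86 85.9 -236.0 [-0.2  0.2 -0.7] [-0.01  0.15 -0.02] 15.0 False
82 82.2 -236.0 [ 1.9 -3.2  1. ] [-0.55  0.09  0.01] 15.7 False
78 78.1 -236.0 [ 0.8 -4.3  0.3] [-0.94 -0.05 -0.01] 15.2 False
74 73.8 -236.26 [ 1.6 -6.4  0.6] [-1.02 -0.18 -0.04] 15.1 False
70 69.6 -236.64 [ 1.5 -6.1 -1.7] [-1.07 -0.18 -0.01] 15.4 False
66 65.4 -237.01 [ 2.  -5.1 -1.4] [-0.99 -0.03 -0.04] 15.2 False
62 61.1 -237.31 [ 1.4 -6.4 -2.9] [-1.06 -0.12 -0.01] 15.3 False
58 56.8 -237.7 [ 1.4 -6.7 -4.1] [-1.08 -0.1  -0.01] 15.0 False
54 53.2 -238.1 [ 0.6 -0.2 -1.6] [-0.1   0.12  0.01] 15.4 False
52 52.8 -238.1 [-4.9  2.7 12.7] [0.43 0.9  0.  ] 14.9 False
69.9583
```

View pics/z6.png

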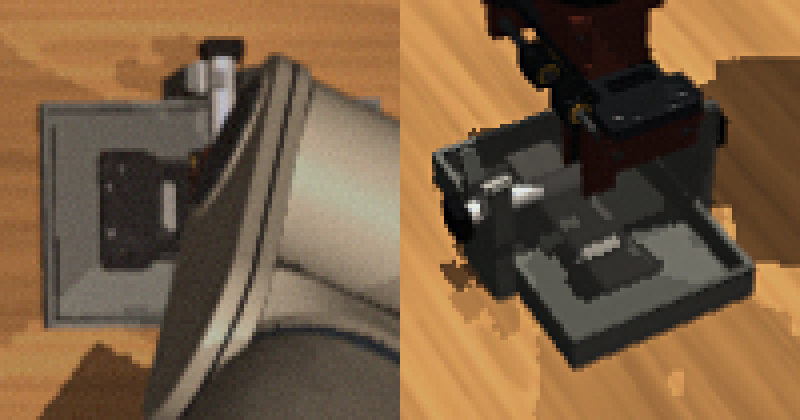

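The side force vanished at 54 and the push met a hard stop at 52.8, so the rod axis is at ~62 as the seat requires. I'll press slightly, release, back off and inspect.

```bash
python3 - <<'E'
from h import *
p=env.read_state()["tool_pos"]; q=near(np.pi/2,p)
print(env.move_l([p[0],-237.5,130.5],q,20,20)); s=env.read_state(); print(s["tool_pos"],s["force"],s["wrist_torque"])
env.set_gripper(45); p=env.read_state()["tool_pos"]; env.move_l([p[0],p[1],280],q,100)
at([480,20],220,np.pi/2,line=False); at([480,280],260,0,line=False); env.hold(.5)
t=env.camera("top"); sc=env.camera("scene"); print(env.read_state()["time_s"])
sa,v=sat(t)
for b in blobs((sa<40)&(v>125),(350,190,460,285),40,70): print(b[0]-TOTE,b[1],b[2])
z=lambda i,x0,y0,w,h,k: cv2.resize(i[y0:y0+h,x0:x0+w],None,fx=k,fy=k,interpolation=cv2.INTER_NEAREST)
cv2.imwrite("pics/z7.png",np.hstack([z(t,350,185,100,105,4),z(sc,270,100,100,105,4)])); cv2.imwrite("pics/t7.png",t)
E
```

```text
False
[ 504.48623619 -237.40858859  132.51259321] [-6.08906245  2.12457436 23.71398326] [ 0.32278714  1.21356107 -0.01670811]
77.2583
[-7.85394287 11.77047729] [144.69667053222656, 159.69512939453125] 2.3197522
```

View pics/z7.png

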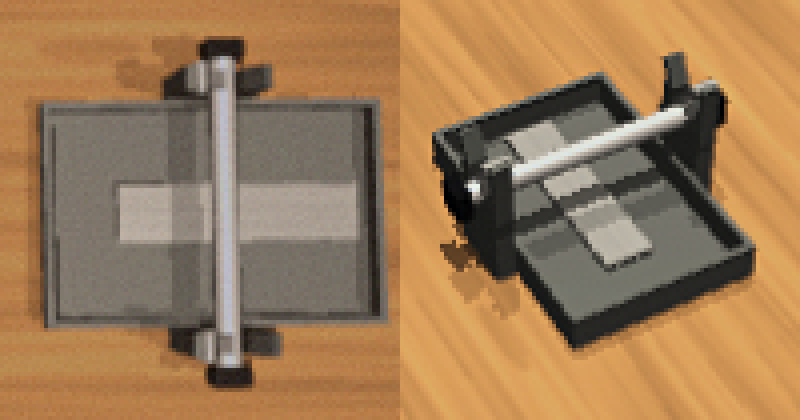

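Both jaw tips now sit over the rod, near zoom px (222,75) and (229,347). A quick two-view check of the height and level before handing in.

```bash
python3 - <<'E'
from h import *
def ray(px,cam): 
    a=cast([px],0,cam)[0]; b=cast([px],200,cam)[0]; d=(b-a)/np.linalg.norm(b-a); return a,d
def tri(p,q):
    (a,d),(b,e)=ray(p,"top"),ray(q,"scene"); M=np.c_[d,-e]; s=np.linalg.lstsq(M,b-a,rcond=None)[0]
    return (a+s[0]*d+b+s[1]*e)/2, np.linalg.norm(a+s[0]*d-b-s[1]*e)
o=lambda x,y,ox,oy:(x/4+ox-.5,y/4+oy-.5)
f=tri(o(221,48,350,185),o(457,195,270,100)); n=tri(o(229,375,350,185),o(717,103,270,100))
print(f,n,(f[0]+n[0])/2)
E
```

```text
(array([ 518.19643218, -116.4333416 ,  194.99292097]), np.float64(234.80174443348906)) (array([ 350.50594896, -102.63950045,  207.67855599]), np.float64(249.58071600720808)) [ 434.35119057 -109.53642102  201.33573848]
```

```bash
python3 - <<'E'
from h import *
def ray(px,cam): 
    a=cast([px],0,cam)[0]; b=cast([px],200,cam)[0]; d=(b-a)/np.linalg.norm(b-a); return a,d
def tri(p,q):
    (a,d),(b,e)=ray(p,"top"),ray(q,"scene"); s=np.linalg.lstsq(np.c_[d,-e],b-a,rcond=None)[0]
    return (a+s[0]*d+b+s[1]*e)/2, np.linalg.norm(a+s[0]*d-b-s[1]*e)
o=lambda x,y,ox,oy:(x/4+ox-.5,y/4+oy-.5)
f=tri(o(221,48,350,185),o(57,195,270,100)); n=tri(o(229,375,350,185),o(317,103,270,100))
print(f,n,(f[0]+n[0])/2)
E
```

```text
(array([ 603.65216261, -236.28347041,   66.85843594]), np.float64(1.139102284454472)) (array([ 406.72225642, -234.87908293,   65.53470117]), np.float64(3.2223771602568902)) [ 505.18720952 -235.58127667   66.19656856]
```

The caps are level to about 1 mm and 197 mm apart (196 expected). They read about 66 mm high, picked between cap centre and cap top, against 82 or more if the rod were resting on the jaws. It is seated.

```bash
python3 -c "
from station import env
print(env.sign_off())"
```

```text
the job is handed in; nothing more can be done
None
```

The job is handed in: all three plates present are stacked flat in the tray, the handle is seated level with both jaws shut over it, everything is let go, and the robot never went near the mug, screwdriver or bin; the sign-off gave no verdict.

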